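# Sort the loose models and paint jars into their trays

## Robot

A 6-joint arm with a two-finger parallel gripper is mounted at the origin on the work surface; the furniture and walls round the work are solid. World frame = base frame: x ahead of the robot, y to its left, z up, the work surface at z = 0. Lengths are in m, angles in rad, forces in N, time in s.
With the tool pointing down it reaches from about 0.375 to 0.9 m from the base axis. Payload 3.1 kg.
Tool frame: the origin (TCP) lies on the centre line of the jaws, within the pads' length; the fingertips stand 22 mm ahead of it and the grasp point (between the pads) lies 3 mm ahead of it; z points along the fingers, y is the line along which they close (so a half turn about z gives the same grasp; the last joint's range is limited). The gripper opens to 85 mm and grips with 20 to 120 N. Pads are 22 mm wide; open, the fingers measure 114 mm over their backs; the gripper's body (76 mm by 85 mm) begins 54 mm behind the grasp point. The pads swing forward as they close: fully open they stand 13 mm farther back than shut.
Start: joints at [1.089, 0.527, 1.433, -0, 1.181, -0.178], TCP at [0.187, 0.596, 0.253] pointing down, gripper open.
Joint ranges: [-3.08, 3.08], [-0.75, 2.2], [0.22, 2.44], [-1.43, 4.57], [0, 2.65], [-2.85, 2.85]. Speed limits (rad/s): [2.79, 2.79, 3.14, 3.14, 3.14, 3.14].

## Interface

Orientations are given as a unit quaternion [x, y, z, w].
In Python, from station import sense, eyes, job gives the robot as it stands.
- The arm moves only by the shell command python3 -m pendant [FORCE], which reads ROWS from standard input. ROWS is a JSON object with one list for each field, all of the same length, 1 to 20, a row being the entries at one place: sx, sy, sz (the shift in fractions of the full range, 1 being 0.6 m), yaw (a turn about the tool's z in normalised numbers (1 is 2 pi rad)), aperture (the opening from 0.0 (shut) to 1.0 (fully open)); each row is the pose to reach, as a shift and turn from the pose commanded when the command began, along the tool's axes at that moment; what a row does not reach only later rows make up. A row lasts 1/10 s, in which the tool goes at most 0.05 m and 0.15 rad, less where a joint would pass 70% of its speed; a pose out of reach is approached as far as the arm can. The fingers move at their own pace and stop on an object; FORCE is the grip in N (left out, the last holds). Time passes only in rows, so rows that do not move let the fingers close. It prints the time, the measured TCP pose, the force, the opening and the grip force at its end. A shift or turn number past 1, either way, is cut back to 1. Input that does not fit is refused with a message, and nothing moves.
- sense(): the state, without advancing time (a new reading comes with each control period).
- eyes.snapshot(name): name is "scene" or "top"; returns a dict with "pixels" (420x560x3 uint8, red, green, blue), "range_z" (420x560 float32, m along the optical axis (not along the pixel's ray), 0 where there is no reading), "fov_y" (degrees; the focal length in pixels is half the picture's height over the tangent of half this angle, whatever the lens; pixels are square), "cx", "cy" (the principal point, pixels), "k1" (the pictures are not rectified: a ray, as slopes to the right and down, at radius r is drawn at 1 + k1 r^2 times it, then the intrinsics apply), "R" (3x3) and "t" (3): a world point X has camera coordinates R X + t. Camera axes: x right, y down, z forward; pixel columns grow to the right and rows downward; lengths in m; the calibration is good to about 2 mm. A picture is of the moment at which its call begins.
- job.sign_off(): hands the job in; it is judged then, once.
The state is a dict: "t": time; "q": joint angles; "qd": joint speeds; "tau": joint torques, N m; "tcp_pos": TCP position; "tool_rot": TCP orientation; "force": force on the tool from outside, world axes, zero at the start; "ft_torque": the same for the moment, N m; "finger_gap": opening from 0.0 (shut) to 1.0 (fully open); "gripper_force": force on a finger pad.
Only numpy, scipy, OpenCV 4.12 (cv2) and the standard library are available. Lean on these libraries where they do the work, as an engineer would, in place of code of your own. Each camera call takes 0.05 s, during which the arm holds its last target. There are 200 camera calls.

## Task

Clear up the loose things between the track and the far edge of the layout: park the silver coupe and the blue pickup on the parking board, one in each lane, stand the two paint jars in the jar caddy, one in each cell, and put the little red-walled, brown-roofed tool shed in the single-cell tray with its long side along the tray's long side. Everything must stand upright on the tray floor, not on a kerb or wall, set down gently rather than dropped. Leave the glue bottle and the tweezers where they are.

Things in the scene. Friction and masses are not known exactly. Their poses are not given: they have to be found in the camera images.
- coupe: silver-grey model coupe (closed cabin), loose, 22 mm wide, 53 mm long, 19 mm high, about 30 g. Origin: centre of its underside; z up, y along its length, x across. Pinch it across the doors (closing along its x); the straight flanks reach from 1 to about 13 mm above the origin, the cabin above is narrower. Starts on the table on its wheels.
- pickup: blue model pickup truck (open bed), loose, 22 mm wide, 56 mm long, 23 mm high, about 30 g. Origin: centre of its underside; z up, y along its length, x across. Pinch it across the doors (closing along its x); the straight flanks reach from 1 to 15 mm above the origin. Starts on the table on its wheels.
- shed: model tool shed with red walls and a brown-grey pitched roof, loose, 46 mm wide (x), 58 mm long (y), 38 mm high, about 20 g. Origin: centre of its underside; z up. Pinch it across its 46 mm width (closing along its x). Starts upright on the table.
- jar_a: round paint jar with a ribbed white lid (red paint), loose, 29 mm in diameter, 36 mm high, about 50 g. Origin: centre of its underside (within 1 mm); z up. Grip the upper half. Same size as the other jar; either may go in either cell. Starts upright on the table.
- jar_b: round paint jar with a ribbed white lid (dark olive paint), loose, 29 mm in diameter, 36 mm high, about 50 g. Origin: centre of its underside (within 1 mm); z up. Grip the upper half. Starts upright on the table.
- car_board: wooden parking board with two lanes side by side, fixed, 88 mm (x) by 100 mm (y). Origin: centre of its underside; z up. The lanes run along its x; their centres lie at x = 0, y = +26 mm and y = -26 mm; each is 80 mm long and 40 mm wide between the kerbs. Lane floor 4 mm, top of the kerbs 8 mm above the origin. Any car, any lane, nose either way.
- jar_caddy: wooden jar caddy with two square cells, fixed, 52 mm (x) by 100 mm (y). Origin: centre of its underside; z up. The cells' centres lie at x = 0, y = +24 mm and y = -24 mm; each is 44 mm square inside. Cell floor 4 mm, top of the walls 16 mm above the origin. Close the fingers along its x, clear of the other jar.
- shed_tray: wooden tray with one rectangular cell, fixed, 86 mm (x) by 74 mm (y). Origin: centre of its underside; z up. The cell is centred, 78 mm (x) by 66 mm (y) inside. Floor 4 mm, top of the walls 12 mm above the origin. The shed's length (its y) goes along the tray's x, either way round.
- glue_bottle: white glue bottle with a nozzle, a loose bystander, 43 mm in diameter, 93 mm high, origin at the centre of its underside; not to be moved or tipped
- tweezers: steel tweezers lying on the table, a loose bystander, 11 x 114 x 6 mm (length along its y), origin at the centre of its underside; not to be moved

How it is judged:
By the outcome, as a careful person would: the job done as asked, in the order asked, and still so for the second after the job is handed in, with the robot touching nothing.
It also fails if it takes over 99 s, if anything falls off the work surface, if the arm or the gripper's body presses on something with over 40 N, if the wrist force passes 120 N, or if a joint passes its speed limit or range.

## Working session

There is one attempt and no reset: what is moved stays moved. The work goes in short steps, Python scripts to look and compute and a shell command to move; the robot and the scene stay as the last step left them, time stands still between calls to the robot, and variables do not carry over. Pictures are saved under pics/ and viewed, at most 14 in all, crops included, and the job is handed in when it is done.

```bash
ls; mkdir -p pics; python3 - <<'E'
from station import sense, eyes
import cv2, numpy as np
for n in("scene","top"):
    s=eyes.snapshot(n); cv2.imwrite(f"pics/{n}0.png",cv2.cvtColor(s["pixels"],cv2.COLOR_RGB2BGR)); np.savez(f"{n}0.npz",**s)
    print(n,s["fov_y"],s["cx"],s["cy"],s["k1"],s["R"],s["t"])
st=sense(); print(st["t"],st["tcp_pos"],st["tool_rot"],st["finger_gap"])
E
```

```text
pics
scene 46.99934733251959 289.37572043903066 216.37818747633884 -0.01173701219569265 [[ 0.86636833 -0.49936203 -0.00659344]
 [-0.28410344 -0.4819614  -0.82885369]
 [ 0.41072028  0.71996581 -0.55942657]] [-0.42237881  0.07606477  1.0800008 ]
top 51.87945774245706 269.1221337453106 212.00985180085777 -0.0844952652534137 [[ 0.02606224 -0.9995342   0.0158791 ]
 [-0.99047892 -0.02796753 -0.13479367]
 [ 0.13517498 -0.01221488 -0.99074645]] [-0.13719807  0.4256518   0.90798384]
0.1 [0.18667169 0.5958387  0.25244042] [ 1.51331767e-01  9.88482549e-01 -9.23335713e-04 -3.07034839e-04] 0.9986648034549899
```

View pics/scene0.png

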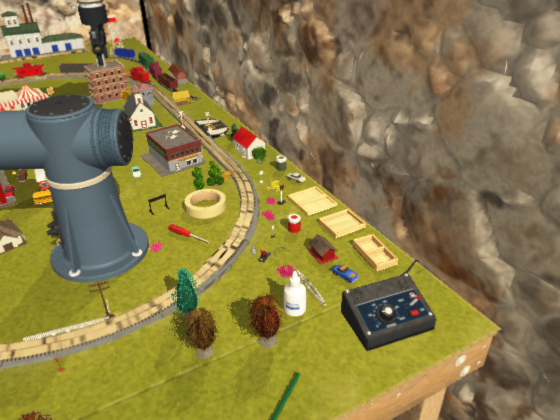

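View pics/top0.png

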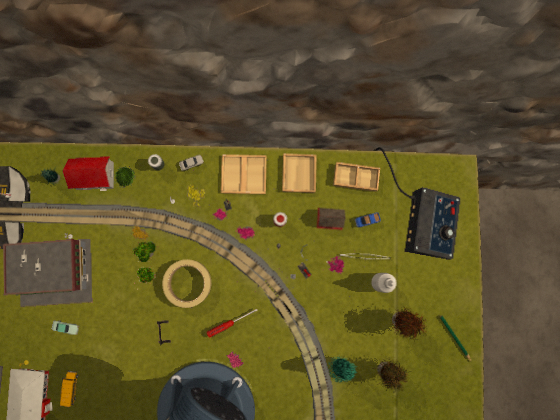

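The scene view shows the objects in a strip between the track and the wall. In the top view they sit at: jar_b (155,161), coupe (190,162), board (244,174), shed tray (299,173), caddy (357,176), red jar (280,219), shed (331,219), pickup (368,220), tweezers (365,256) and glue (384,283).

```bash
cat > h.py <<'E'
import numpy as np, cv2
from scipy.spatial.transform import Rotation as Ro
def K(s):
    f=210/np.tan(np.radians(s["fov_y"])/2); return np.array([[f,0,s["cx"]],[0,f,s["cy"]],[0,0,1.]])
def slopes(s,uv):
    d=(np.atleast_2d(uv).astype(float)-[s["cx"],s["cy"]])/K(s)[0,0]; u=d.copy()
    for _ in range(20): u=d/(1+s["k1"]*(u**2).sum(1,keepdims=True))
    return u
def rays(s,uv):
    u=slopes(s,uv); d=np.c_[u,np.ones(len(u))]@s["R"]; return -s["R"].T@s["t"],d
def plane(s,uv,z):
    c,d=rays(s,uv); return c+d*((z-c[2])/d[:,2])[:,None]
def cloud(s):
    v,u=np.mgrid[:420,:560]; sl=slopes(s,np.c_[u.ravel(),v.ravel()])
    P=np.c_[sl,np.ones(len(sl))]*s["range_z"].reshape(-1,1)
    P=(P-s["t"])@s["R"]; P[s["range_z"].ravel()==0]=np.nan
    return P.reshape(420,560,3)
def project(s,X):
    p=np.atleast_2d(X)@s["R"].T+s["t"]; u=p[:,:2]/p[:,2:]; u=u*(1+s["k1"]*(u**2).sum(1,keepdims=True))
    return u*K(s)[0,0]+[s["cx"],s["cy"]]
def load(n): return dict(np.load(n+".npz"))
E
python3 - <<'E'
from h import *
t=load("top0"); s=load("scene0")
im=cv2.cvtColor(t["pixels"],cv2.COLOR_RGB2BGR)
cv2.imwrite("pics/c1.png",cv2.resize(im[140:240,135:395],None,fx=3,fy=3,interpolation=cv2.INTER_CUBIC))
im2=cv2.cvtColor(s["pixels"],cv2.COLOR_RGB2BGR)
cv2.imwrite("pics/c2.png",cv2.resize(im2[145:300,250:410],None,fx=3.8,fy=3.8,interpolation=cv2.INTER_CUBIC))
C=cloud(t);Cs=cloud(s)
for nm,c in dict(jarb=(155,161),coupe=(190,162),board=(232,174),div=(244,174),tray=(299,173),cad=(347,176),jara=(280,219),shed=(331,219),pick=(368,220),glue=(384,283),tw=(365,256),grass=(300,205),ped=(435,220),house=(90,172),tree=(124,176),wall=(300,120),edge=(300,140)).items():
    print(nm,C[c[1],c[0]].round(4))
for h in [0.03,.06,.1,.15,.2,.3]:
  m=(C[...,2]>h)&(C[...,1]<.35)&(C[...,1]>-.5)&(C[...,0]>.4); print(h,C[m].min(0) if m.any() else 0)
E
```

```text
jarb [0.534  0.1279 0.0382]
coupe [0.539  0.0544 0.0171]
board [ 0.5166 -0.0399  0.0059]
div [ 0.5163 -0.0672  0.011 ]
tray [ 0.5243 -0.1914  0.0019]
cad [ 0.5206 -0.301   0.0028]
jara [ 0.4133 -0.1492  0.0407]
shed [ 0.4168 -0.2596  0.0367]
pick [ 0.4185 -0.3435  0.0237]
glue [ 0.2829 -0.3666  0.0658]
tw [ 0.3402 -0.3419  0.0022]
grass [ 0.4511 -0.195   0.0007]
ped [ 0.4189 -0.4834  0.0519]
house [0.5001 0.2603 0.0638]
tree [0.4967 0.1911 0.0471]
wall [ 0.684  -0.1994 -0.0911]
edge [ 0.68   -0.2129 -0.2469]
0.03 [ 0.40000559 -0.4999915   0.03000467]
0.06 [ 0.4039204  -0.49997823  0.0600097 ]
0.1 [ 0.66453188 -0.49997823  0.10000396]
0.15 [ 0.66453188 -0.49997823  0.15000463]
0.2 [ 0.66598946 -0.49997823  0.20000656]
0.3 [ 0.66598946 -0.49997242  0.30000548]
```

View pics/c1.png

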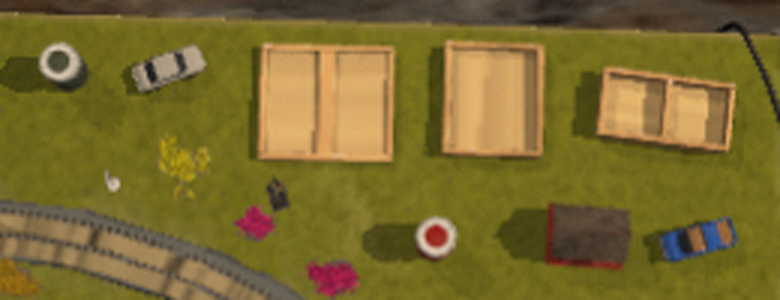

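View pics/c2.png

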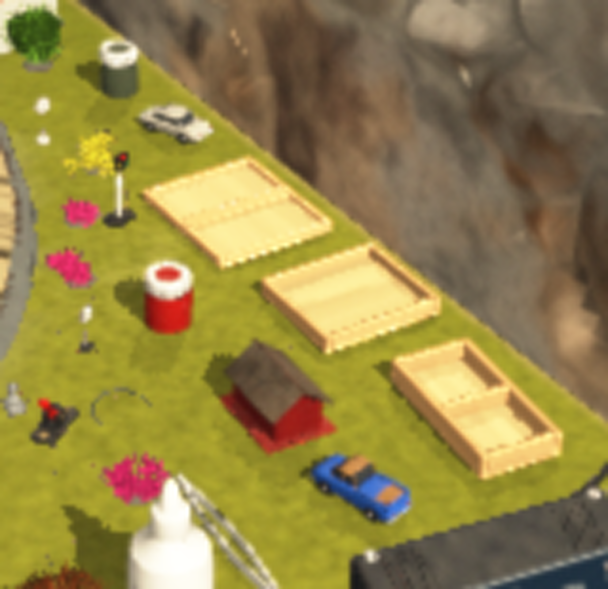

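The crops show every item clearly: jar_b beside the coupe, the board, tray and caddy, jar_a, the shed with its long side along world y, and the pickup. There are also a small signal and figures near the board. Next I'll measure them.

```bash
cat > meas.py <<'E'
from h import *
ROI=dict(jarb=(142,150,168,175),coupe=(176,150,208,176),board=(212,146,274,202),tray=(276,146,322,202),cad=(326,156,388,196),jara=(270,208,294,230),shed=(314,203,348,234),pick=(350,207,388,232))
CUT=dict(jarb=.02,coupe=.003,board=.0,tray=.0,cad=.0,jara=.02,shed=.015,pick=.003)
def mask(s,hsv,nm):
    H,S,V=[hsv[...,i].astype(int) for i in range(3)]
    if nm in("board","tray","cad"): return (H<23)&(H>5)&(V>125)&(S<170)
    if nm in("jarb","coupe"): return (S<75)&(V>70)|((S<110)&(V>30)&(V<80)&(H>60))
    if nm=="pick": return ((H>95)&(H<130)&(S>80))|(H<20)&(V>60)
    return ((H<20)|(H>150)|(S<70))&(V>40)
def run(s):
    hsv=cv2.cvtColor(s["pixels"],cv2.COLOR_RGB2HSV); C=cloud(s); out={}
    for nm,(a,b,c,d) in ROI.items():
        m=np.zeros((420,560),np.uint8); m[b:d,a:c]=mask(s,hsv,nm)[b:d,a:c]
        n,l,stt,_=cv2.connectedComponentsWithStats(m); k=1+np.argmax(stt[1:,4]); m=(l==k)
        cs,_=cv2.findContours(m.astype(np.uint8),0,2); 
        P=C[m]; P=P[P[:,2]>CUT[nm]]
        r=cv2.minAreaRect((P[:,:2]*1000).astype(np.float32))
        out[nm]=r; z=np.percentile(P[:,2],[5,50,95])*1000
        if nm=="shed" : 
            q=P[P[:,2]>.9*P[:,2].max()]; print("ridge",q.mean(0),len(q))
        print(nm,m.sum(),np.round(r[0],1),np.round(r[1],1),round(r[2],1),"z",z.round(1),"pca",P[:,:2].mean(0).round(4))
    return out
if __name__=="__main__": run(load("top0"))
E
python3 meas.py
```

```text
jarb 128 [536.1 130. ] [27.4 25. ] 47.6 z [28.3 35.5 38.2] pca [0.5355 0.129 ]
coupe 175 [539.9  53.9] [20.4 51.5] 21.5 z [ 8.2 13.2 19.8] pca [0.5389 0.053 ]
board 1752 [518.6 -64.8] [102.5  91.7] 89.8 z [1.5 5.  9.7] pca [ 0.5178 -0.0655]
tray 1253 [ 525.  -191.8] [76.2 90.8] 89.3 z [ 1.3  4.7 12.7] pca [ 0.5241 -0.1911]
cad 924 [ 520.7 -322.6] [104.5  58.1] 83.8 z [ 1.6  5.  17.5] pca [ 0.5195 -0.3208]
jara 155 [ 413.7 -149.4] [27.  25.9] 0.9 z [31.9 35.5 38.4] pca [ 0.4138 -0.1494]
ridge [ 0.42163931 -0.26073002  0.03841276] 24
shed 545 [ 422.5 -262. ] [53.4 38.4] 87.6 z [22.1 28.6 37.1] pca [ 0.4211 -0.2619]
pick 182 [ 421.5 -345.2] [20.  53.4] 15.9 z [10.8 14.9 22.3] pca [ 0.4211 -0.3443]
```

```bash
python3 - <<'E'
import meas
from meas import *
t=load("top0"); o=run(t); s=load("scene0")
hsv=cv2.cvtColor(s["pixels"],cv2.COLOR_RGB2HSV); C=cloud(s)
print("scene view")
for nm,r in o.items():
    c=np.array(r[0])/1000; m=mask(s,hsv,nm)&(np.linalg.norm(C[...,:2]-c,axis=2)<max(r[1])/1000*.7)
    P=C[m]; P=P[P[:,2]>max(meas.CUT[nm],-.005)]
    rr=cv2.minAreaRect((P[:,:2]*1000).astype(np.float32)); print(nm,len(P),np.round(rr[0],1),np.round(rr[1],1),round(rr[2],1),"z",(np.percentile(P[:,2],[5,50,95])*1000).round(1))
# two-ray height of jar lids and shed/cars: white-lid centroids
def tri(uv1,uv2):
    c1,d1=rays(t,uv1);c2,d2=rays(s,uv2);A=np.c_[d1[0],-d2[0]];k=np.linalg.lstsq(A,c2-c1,rcond=None)[0]
    return (c1+k[0]*d1[0]).round(4),(c2+k[1]*d2[0]).round(4)
print(tri((155.3,161.2),(250+119/3.8,145+47/3.8)),tri((280.2,219),(250+168/3.8,145+273/3.8)))
# rim corners of trays (crop px)
for a,b in [((262,46),(250,158)),((393,46),(328,224)),((445,43),(372,246)),((542,46),(437,296)),((606,69),(465,342)),((734,84),(560,436))]:
    print(tri((135+a[0]/3,140+a[1]/3),(250+b[0]/3.8,145+b[1]/3.8)))
E
```

```text
jarb 128 [536.1 130. ] [27.4 25. ] 47.6 z [28.3 35.5 38.2] pca [0.5355 0.129 ]
coupe 175 [539.9  53.9] [20.4 51.5] 21.5 z [ 8.2 13.2 19.8] pca [0.5389 0.053 ]
board 1752 [518.6 -64.8] [102.5  91.7] 89.8 z [1.5 5.  9.7] pca [ 0.5178 -0.0655]
tray 1253 [ 525.  -191.8] [76.2 90.8] 89.3 z [ 1.3  4.7 12.7] pca [ 0.5241 -0.1911]
cad 924 [ 520.7 -322.6] [104.5  58.1] 83.8 z [ 1.6  5.  17.5] pca [ 0.5195 -0.3208]
jara 155 [ 413.7 -149.4] [27.  25.9] 0.9 z [31.9 35.5 38.4] pca [ 0.4138 -0.1494]
ridge [ 0.42163931 -0.26073002  0.03841276] 24
shed 545 [ 422.5 -262. ] [53.4 38.4] 87.6 z [22.1 28.6 37.1] pca [ 0.4211 -0.2619]
pick 182 [ 421.5 -345.2] [20.  53.4] 15.9 z [10.8 14.9 22.3] pca [ 0.4211 -0.3443]
scene view
jarb 63 [534.1 130.2] [28.7 25.4] 79.5 z [22.9 32.6 35.3]
coupe 98 [536.1  55. ] [27.3 56.8] 19.8 z [ 4.8 10.1 16.5]
board 168 [525.2 -59.2] [107.5 110. ] 2.0 z [0.7 4.  7.7]
tray 345 [ 521.7 -193.3] [114.3  95.4] 80.7 z [ 1.3  5.3 11.2]
cad 610 [ 535.8 -314.1] [120.3  90.3] 84.5 z [ 1.3  8.6 15.2]
jara 116 [ 415.4 -149.5] [31.5 25.8] 59.7 z [21.4 32.8 35.8]
shed 315 [ 418.6 -262.1] [54.6 38.4] 87.1 z [17.9 26.9 35.1]
pick 206 [ 420.4 -345.3] [23.  56.9] 15.8 z [ 5.6 12.3 20.4]
(array([0.534 , 0.1276, 0.0365]), array([0.5347, 0.1273, 0.0366])) (array([ 0.4139, -0.1498,  0.0356]), array([ 0.4143, -0.15  ,  0.0357]))
(array([ 0.5594, -0.0163,  0.0058]), array([ 0.5598, -0.0165,  0.0059]))
(array([ 0.5624, -0.1154,  0.0051]), array([ 0.5594, -0.1138,  0.0043]))
(array([ 0.5653, -0.1547,  0.0077]), array([ 0.5657, -0.1549,  0.0078]))
(array([ 0.5639, -0.2277,  0.0127]), array([ 0.5629, -0.2272,  0.0123]))
(array([ 0.5474, -0.2761,  0.0138]), array([ 0.5467, -0.2757,  0.0136]))
(array([ 0.5391, -0.3736,  0.0137]), array([ 0.5376, -0.3727,  0.0131]))
```

```bash
cat > go.py <<'E'
import sys
from h import *
from station import sense
# usage: go.py x y z psi_deg  (psi: world angle of tool y) -> tool-axis shift and turn
def delta(T,psi=None):
    s=sense(); R=Ro.from_quat(s["tool_rot"]).as_matrix(); cur=np.degrees(np.arctan2(R[1,1],R[0,1]))
    d=R.T@(np.array(T)-s["tcp_pos"]); turn=0 if psi is None else -np.radians((psi-cur+180)%360-180)
    print("d",d.round(4),"turn",round(turn,3),"| psi",round(cur,1),"q1,q6",s["q"][0].round(2),s["q"][5].round(2))
a=[float(v) for v in sys.argv[1:]]
delta(a[:3],a[3])
E
python3 go.py .485 .135 .06 21.5
python3 - <<'E'
from h import *
C=cloud(load("top0")); 
# height along path corridor, excluding arm
for p in np.linspace([.187,.596],[.485,.135],6):
    m=np.linalg.norm(C[...,:2]-p,axis=2)<.09; print(p,np.nanmax(C[m][:,2]) if m.any() else None)
C=cloud(load("scene0"))
for p in np.linspace([.187,.596],[.485,.135],6):
    m=np.linalg.norm(C[...,:2]-p,axis=2)<.06; print(p,np.nanmax(C[m][:,2]) if m.any() else None)
E
```

```text
d [-0.4226 -0.3501  0.193 ] turn 0.892 | psi 72.6 q1,q6 1.09 -0.18
[0.187 0.596] None
[0.2466 0.5038] 0.07585005423238805
[0.3062 0.4116] 0.07652793894221577
[0.3658 0.3194] 0.07652793894221577
[0.4254 0.2272] 0.07465615718385625
[0.485 0.135] 0.052778444175730736
[0.187 0.596] 0.42267816307385564
[0.2466 0.5038] 0.08395459540094605
[0.3062 0.4116] 0.07375216506972396
[0.3658 0.3194] 0.07369364939414198
[0.4254 0.2272] 0.04894145983879501
[0.485 0.135] 0.048836973166904
```

Units first: shifts go in shares of 0.6 m and turns go in shares of 2 pi rad. So -0.4226 m / 0.6 = -0.7043, -0.3501 m / 0.6 = -0.5835, 0.892 rad / 6.2832 = 0.142.

```bash
echo '{"sx": [-0.1167,-0.2333,-0.35,-0.4667,-0.5833,-0.7043,-0.7043,-0.7043,-0.7043,-0.7043,-0.7043,-0.7043,-0.7043,-0.7043,-0.7043,-0.7043],"sy": [-0.1,-0.2,-0.2833,-0.3833,-0.4833,-0.5835,-0.5835,-0.5835,-0.5835,-0.5835,-0.5835,-0.5835,-0.5835,-0.5835,-0.5835,-0.5835],"sz": [0,0,0,0,0,0,0,0,0,0.0833,0.1667,0.25,0.3217,0.35,0.3717,0.3717],"yaw": [0.0239,0.0477,0.0716,0.0955,0.1194,0.142,0.142,0.142,0.142,0.142,0.142,0.142,0.142,0.142,0.142,0.142],"aperture": [0.26,0.26,0.26,0.26,0.26,0.26,0.26,0.26,0.26,0.26,0.26,0.26,0.26,0.26,0.26,0.26]}' | python3 -m pendant 30; python3 go.py .485 .135 .03 21.5
```

```text
t: 1.7
tcp_pos: [0.4839, 0.1358, 0.0286]
tool_rot: [0.563, 0.826, -0.002, -0.002]
force: [-0.4, 0.1, -0.0]
finger_gap: 0.265
gripper_force: 0.0
d [-0.0011  0.0007 -0.0014] turn -0.001 | psi 21.5 q1,q6 0.05 -0.32
```

To row units: 0.004 m / 0.6 = 0.0067, 0.002 m / 0.6 = 0.0033.

```bash
echo '{"sx": [0,0,0],"sy": [0,0,0],"sz": [0.0033,0.0067,0.0067],"yaw": [0,0,0],"aperture": [0.26,0.26,0.26]}' | python3 -m pendant; echo '{"sx": [0,0],"sy": [0,0],"sz": [0.0025,0.0025],"yaw": [0,0],"aperture": [0.26,0.26]}' | python3 -m pendant; echo '{"sx": [0,0],"sy": [0,0],"sz": [0.0025,0.0025],"yaw": [0,0],"aperture": [0.26,0.26]}' | python3 -m pendant
```

```text
t: 2.0
tcp_pos: [0.4865, 0.1363, 0.0282]
tool_rot: [0.563, 0.827, 0.001, 0.002]
force: [-0.4, 0.5, 0.3]
finger_gap: 0.259
gripper_force: 0.0
t: 2.2
tcp_pos: [0.4859, 0.136, 0.0257]
tool_rot: [0.563, 0.827, 0.001, 0.001]
force: [-0.9, -0.2, 0.3]
finger_gap: 0.26
gripper_force: 0.0
t: 2.4
tcp_pos: [0.4854, 0.1359, 0.0233]
tool_rot: [0.563, 0.827, -0.0, 0.0]
force: [-0.0, 0.2, 0.7]
finger_gap: 0.26
gripper_force: 0.0
```

To row units: 0.0015 m / 0.6 = 0.0025.

```bash
for i in 1 2; do echo '{"sx": [0,0,0],"sy": [0,0,0],"sz": [0.0025,0.0025,0.0025],"yaw": [0,0,0],"aperture": [0.26,0.26,0.26]}' | python3 -m pendant | egrep 'tcp|force:'; done
```

```text
tcp_pos: [0.4855, 0.1359, 0.0221]
force: [-0.3, -0.4, 5.3]
gripper_force: 2.6
tcp_pos: [0.4855, 0.1359, 0.022]
force: [-2.7, -0.7, 18.6]
gripper_force: 9.0
```

To row units: 0.0015 m / 0.6 = 0.0025.

```bash
echo '{"sx": [0,0,0],"sy": [0,0,0],"sz": [0.0025,0.0025,0.0025],"yaw": [0,0,0],"aperture": [0.26,0.26,0.26]}' | python3 -m pendant | egrep 'tcp|force:'
```

```text
tcp_pos: [0.4855, 0.1359, 0.022]
force: [-5.1, -1.6, 30.1]
gripper_force: 15.3
```

To row units: -0.05 m / 0.6 = -0.0833, -0.025 m / 0.6 = -0.0417.

```bash
echo '{"sx": [0,0,0,0],"sy": [0,0,0,0],"sz": [-0.0417,-0.0833,-0.0833,-0.0833],"yaw": [0,0,0,0],"aperture": [0.45,0.45,0.45,0.45]}' | python3 -m pendant | egrep 'tcp|force:'; python3 go.py .5385 .0540 .028 21.5
```

```text
tcp_pos: [0.4856, 0.1359, 0.0689]
force: [1.0, -0.3, -0.5]
gripper_force: 0.0
d [-0.0955  0.0192  0.0409] turn -0.0 | psi 21.5 q1,q6 0.05 -0.32
```

To row units: -0.0955 m / 0.6 = -0.1592, -0.08 m / 0.6 = -0.1333.

```bash
echo '{"sx": [-0.0667,-0.1333,-0.1592,-0.1592,-0.1592,-0.1592,-0.1592,-0.1592,-0.1592,-0.1592,-0.1592,-0.1592,-0.1592,-0.1592],"sy": [0.0167,0.03,0.032,0.032,0.032,0.032,0.032,0.032,0.032,0.032,0.032,0.032,0.032,0.032],"sz": [0,0,0,0.0167,0.0417,0.06,0.0682,0.0682,0.0682,0.0682,0.0682,0.0682,0.0682,0.0682],"yaw": [0,0,0,0,0,0,0,0,0,0,0,0,0,0],"aperture": [0.45,0.45,0.45,0.45,0.45,0.45,0.45,0.45,0.45,0.1,0.1,0.1,0.1,0.1]}' | python3 -m pendant 30; python3 go.py .5385 .054 .028 21.5
```

```text
t: 5.1
tcp_pos: [0.5387, 0.0541, 0.0285]
tool_rot: [0.563, 0.826, 0.0, 0.0]
force: [-0.6, 1.7, 4.9]
finger_gap: 0.236
gripper_force: 30.0
d [-0.0001 -0.0002  0.0005] turn -0.0 | psi 21.5 q1,q6 -0.11 -0.48
```

To row units: -0.06 m / 0.6 = -0.1, -0.05 m / 0.6 = -0.0833.

```bash
echo '{"sx": [0,0,0,0,0,0],"sy": [0,0,0,0,0,0],"sz": [-0.0167,-0.05,-0.0833,-0.1,-0.1,-0.1],"yaw": [0,0,0,0,0,0],"aperture": [0.1,0.1,0.1,0.1,0.1,0.1]}' | python3 -m pendant; python3 go.py .518 -.039 .033 90
```

```text
t: 5.7
tcp_pos: [0.5381, 0.054, 0.0878]
tool_rot: [0.563, 0.826, -0.0, -0.0]
force: [0.4, 0.1, -0.8]
finger_gap: 0.236
gripper_force: 29.4
d [-0.0791 -0.0527  0.0548] turn -1.196 | psi 21.5 q1,q6 -0.11 -0.48
```

To row units: -0.0791 m / 0.6 = -0.1318, -0.07 m / 0.6 = -0.1167, -1.196 rad / 6.2832 = -0.1903.

```bash
echo '{"sx": [-0.0167,-0.0333,-0.05,-0.0667,-0.0833,-0.1,-0.1167,-0.1318,-0.1318,-0.1318,-0.1318,-0.1318],"sy": [-0.0117,-0.0217,-0.0333,-0.0433,-0.055,-0.0667,-0.0783,-0.0878,-0.0878,-0.0878,-0.0878,-0.0878],"sz": [0,0,0,0,0,0,0,0,0,0.0333,0.0667,0.0667],"yaw": [-0.0239,-0.0477,-0.0716,-0.0955,-0.1194,-0.1432,-0.1671,-0.1903,-0.1903,-0.1903,-0.1903,-0.1903],"aperture": [0.1,0.1,0.1,0.1,0.1,0.1,0.1,0.1,0.1,0.1,0.1,0.1]}' | python3 -m pendant; python3 go.py .518 -.039 .033 90; python3 - <<'E'
from h import *
from station import eyes
for n in("scene","top"):
    s=eyes.snapshot(n); np.savez(n+"1.npz",**s); im=cv2.cvtColor(s["pixels"],cv2.COLOR_RGB2BGR)
    c=im[150:250,270:390] if n=="scene" else im[140:210,200:290]
    cv2.imwrite(f"pics/{n}1.png",cv2.resize(c,None,fx=5,fy=5,interpolation=cv2.INTER_CUBIC))
E
```

```text
t: 6.9
tcp_pos: [0.5163, -0.0379, 0.0455]
tool_rot: [0.001, 1.0, 0.001, -0.003]
force: [-0.4, -0.2, -0.5]
finger_gap: 0.24
gripper_force: 29.5
d [-0.0018 -0.0011  0.0125] turn -0.003 | psi 89.9 q1,q6 -0.29 -1.86
```

View pics/scene1.png

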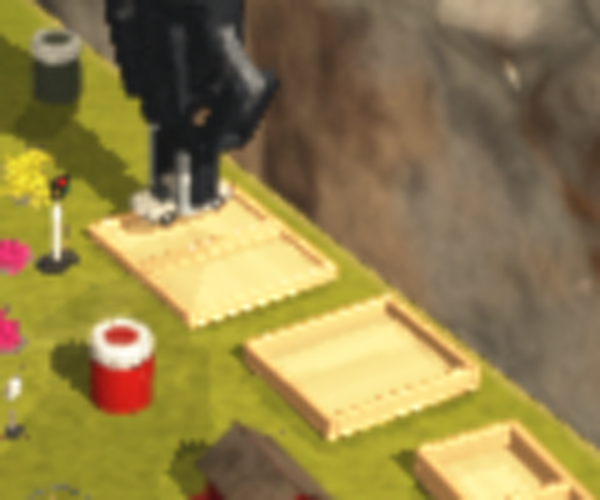

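The coupe is held level over the left lane, around (180,205) in the crop. Lowering it now.

To row units: 0.011 m / 0.6 = 0.0183, 0.01 m / 0.6 = 0.0167.

```bash
echo '{"sx": [-0.0017,-0.0017,-0.0017,-0.0017,-0.0017],"sy": [-0.0017,-0.0017,-0.0017,-0.0017,-0.0017],"sz": [0.0067,0.0133,0.0167,0.0183,0.0183],"yaw": [0,0,0,0,0],"aperture": [0.1,0.1,0.1,0.1,0.1]}' | python3 -m pendant; python3 go.py .518 -.039 .033 90
```

```text
t: 7.5
tcp_pos: [0.5192, -0.0398, 0.0369]
tool_rot: [-0.0, 1.0, 0.0, -0.0]
force: [0.1, 0.6, 0.2]
finger_gap: 0.237
gripper_force: 29.5
d [0.0012 0.0008 0.0039] turn 0.0 | psi 90.0 q1,q6 -0.29 -1.86
```

To row units: 0.0035 m / 0.6 = 0.0058, 0.003 m / 0.6 = 0.005.

```bash
echo '{"sx": [0,0,0,0],"sy": [0,0,0,0],"sz": [0.0033,0.005,0.0058,0.0058],"yaw": [0,0,0,0],"aperture": [0.1,0.1,0.1,0.1]}' | python3 -m pendant | egrep "tcp|force"
```

```text
tcp_pos: [0.5192, -0.0399, 0.0333]
force: [-0.5, 0.6, 0.1]
gripper_force: 29.5
```

To row units: 0.001 m / 0.6 = 0.0017.

```bash
echo '{"sx": [0,0,0],"sy": [0,0,0],"sz": [0.0017,0.0017,0.0017],"yaw": [0,0,0],"aperture": [0.1,0.1,0.1]}' | python3 -m pendant | egrep "tcp|force"
```

```text
tcp_pos: [0.5193, -0.0399, 0.0325]
force: [-0.1, -0.1, 1.3]
gripper_force: 29.6
```

To row units: -0.06 m / 0.6 = -0.1, -0.02 m / 0.6 = -0.0333.

```bash
echo '{"sx": [0,0,0,0,0,0,0,0],"sy": [0,0,0,0,0,0,0,0],"sz": [0,0,0,0,-0.0333,-0.1,-0.1,-0.1],"yaw": [0,0,0,0,0,0,0,0],"aperture": [0.3,0.42,0.42,0.42,0.42,0.42,0.42,0.42]}' | python3 -m pendant | egrep "tcp|force"; python3 go.py .421 -.345 .029 15.9
```

```text
tcp_pos: [0.5197, -0.04, 0.0932]
force: [-0.2, -0.6, -0.2]
gripper_force: 0.0
d [ 0.099  -0.3049  0.0642] turn 1.294 | psi 90.0 q1,q6 -0.29 -1.86
```

To row units: -0.305 m / 0.6 = -0.5083, -0.29 m / 0.6 = -0.4833, 1.294 rad / 6.2832 = 0.2059.

```bash
echo '{"sx": [0.02,0.04,0.06,0.08,0.1,0.12,0.1417,0.1583,0.165,0.165,0.165,0.165,0.165,0.165],"sy": [-0.0667,-0.1333,-0.2,-0.25,-0.3167,-0.3833,-0.45,-0.4833,-0.5083,-0.5083,-0.5083,-0.5083,-0.5083,-0.5083],"sz": [0,0,0,0,0,0,0,0,0,0,0.0417,0.075,0.075,0.075],"yaw": [0.0239,0.0477,0.0716,0.0955,0.1194,0.1432,0.1671,0.191,0.2059,0.2059,0.2059,0.2059,0.2059,0.2059],"aperture": [0.45,0.45,0.45,0.45,0.45,0.45,0.45,0.45,0.45,0.45,0.45,0.45,0.45,0.45]}' | python3 -m pendant | egrep "tcp|force"; python3 go.py .421 -.345 .029 15.9
```

```text
tcp_pos: [0.4201, -0.3435, 0.0467]
force: [0.2, -0.7, -0.4]
gripper_force: 0.0
d [-0.0018  0.0005  0.0177] turn 0.002 | psi 16.0 q1,q6 -0.89 -1.17
```

To row units: 0.0175 m / 0.6 = 0.0292, 0.015 m / 0.6 = 0.025.

```bash
echo '{"sx": [-0.0017,-0.0017,-0.0017,-0.0017,-0.0017,-0.0017,-0.0017,-0.0017,-0.0017],"sy": [0,0,0,0,0,0,0,0,0],"sz": [0.0133,0.025,0.0292,0.0292,0.0292,0.0292,0.0292,0.0292,0.0292],"yaw": [0,0,0,0,0,0,0,0,0],"aperture": [0.45,0.45,0.45,0.45,0.1,0.1,0.1,0.1,0.1]}' | python3 -m pendant | egrep "tcp|force|gap"; echo '{"sx": [0,0,0,0,0,0],"sy": [0,0,0,0,0,0],"sz": [-0.0167,-0.05,-0.0833,-0.1,-0.1,-0.1],"yaw": [0,0,0,0,0,0],"aperture": [0.1,0.1,0.1,0.1,0.1,0.1]}' | python3 -m pendant | egrep "tcp|force|gap"; python3 go.py .518 -.091 .0335 90
```

```text
tcp_pos: [0.4207, -0.346, 0.0302]
force: [-0.0, 0.6, 2.5]
finger_gap: 0.239
gripper_force: 29.7
tcp_pos: [0.4204, -0.3457, 0.0899]
force: [0.7, 0.8, 0.2]
finger_gap: 0.24
gripper_force: 29.4
d [0.2183 0.1635 0.0564] turn -1.294 | psi 15.9 q1,q6 -0.89 -1.17
```

To row units: 0.2183 m / 0.6 = 0.3638, 0.036 m / 0.6 = 0.06, -1.294 rad / 6.2832 = -0.2059.

```bash
echo '{"sx": [0.0417,0.0833,0.125,0.1667,0.2083,0.25,0.2917,0.3333,0.3638,0.3638,0.3638,0.3638,0.3638,0.3638,0.3638],"sy": [0.03,0.06,0.0917,0.125,0.1583,0.1917,0.225,0.25,0.2725,0.2725,0.2725,0.2725,0.2725,0.2725,0.2725],"sz": [0,0,0,0,0,0,0,0,0,0,0.0333,0.0583,0.0667,0.0667,0.0667],"yaw": [-0.0239,-0.0477,-0.0716,-0.0955,-0.1194,-0.1432,-0.1671,-0.191,-0.2059,-0.2059,-0.2059,-0.2059,-0.2059,-0.2059,-0.2059],"aperture": [0.1,0.1,0.1,0.1,0.1,0.1,0.1,0.1,0.1,0.1,0.1,0.1,0.1,0.1,0.1]}' | python3 -m pendant | egrep "tcp|force|gap"; python3 go.py .518 -.0915 .0345 90
python3 - <<'E'
from h import *
from station import eyes
for n in("scene","top"):
    s=eyes.snapshot(n); im=cv2.cvtColor(s["pixels"],cv2.COLOR_RGB2BGR)
    c=im[150:250,270:390] if n=="scene" else im[140:210,200:290]
    cv2.imwrite(f"pics/{n}2.png",cv2.resize(c,None,fx=5,fy=5,interpolation=cv2.INTER_CUBIC))
E
```

```text
tcp_pos: [0.5181, -0.0917, 0.0499]
force: [0.3, 0.2, -1.0]
finger_gap: 0.238
gripper_force: 29.5
d [0.0001 0.0002 0.0154] turn -0.001 | psi 89.9 q1,q6 -0.39 -1.96
```

View pics/scene2.png

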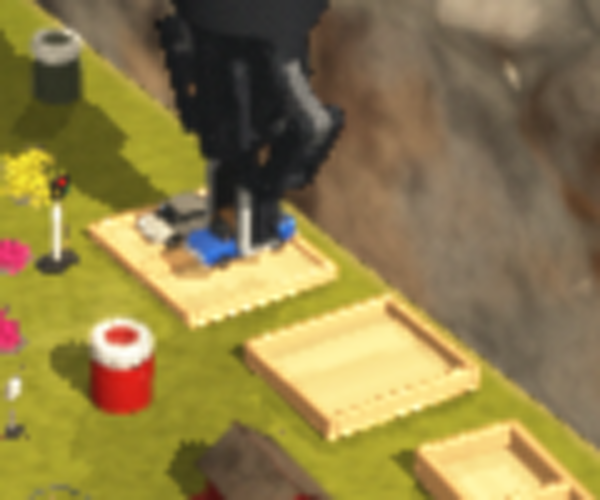

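The coupe sits in its lane. The pickup, at about (240,240), hangs level over the second lane. Lowering it.

To row units: 0.0155 m / 0.6 = 0.0258, -0.001 m / 0.6 = -0.0017.

```bash
echo '{"sx": [0,0,0,0,0,0,0],"sy": [-0.0017,-0.0017,-0.0017,-0.0017,-0.0017,-0.0017,-0.0017],"sz": [0.01,0.0183,0.0225,0.0242,0.0253,0.0258,0.0258],"yaw": [0,0,0,0,0,0,0],"aperture": [0.1,0.1,0.1,0.1,0.1,0.1,0.1]}' | python3 -m pendant | egrep "tcp|force"
```

```text
tcp_pos: [0.5182, -0.0921, 0.0344]
force: [-0.0, -0.9, 0.1]
gripper_force: 29.5
```

To row units: 0.001 m / 0.6 = 0.0017.

```bash
echo '{"sx": [0,0,0],"sy": [0,0,0],"sz": [0.0017,0.0017,0.0017],"yaw": [0,0,0],"aperture": [0.1,0.1,0.1]}' | python3 -m pendant | egrep "tcp|force"
```

```text
tcp_pos: [0.5183, -0.0922, 0.0342]
force: [-1.4, 0.3, 5.6]
gripper_force: 30.0
```

To row units: -0.06 m / 0.6 = -0.1, -0.02 m / 0.6 = -0.0333.

```bash
echo '{"sx": [0,0,0,0,0,0,0,0],"sy": [0,0,0,0,0,0,0,0],"sz": [0,0,0,0,-0.0333,-0.1,-0.1,-0.1],"yaw": [0,0,0,0,0,0,0,0],"aperture": [0.3,0.38,0.38,0.38,0.38,0.38,0.38,0.38]}' | python3 -m pendant | egrep "tcp|force"; python3 go.py .414 -.1495 .04 0
```

```text
tcp_pos: [0.5186, -0.0923, 0.0941]
force: [-1.4, -0.6, 0.2]
gripper_force: 0.0
d [ 0.1047 -0.0571  0.054 ] turn 1.571 | psi 90.0 q1,q6 -0.39 -1.96
```

To row units: 0.1047 m / 0.6 = 0.1745, 0.1 m / 0.6 = 0.1667, 1.571 rad / 6.2832 = 0.25.

```bash
echo '{"sx": [0.0167,0.0333,0.05,0.0667,0.0833,0.1,0.1167,0.1333,0.15,0.1667,0.1745,0.1745,0.1745,0.1745,0.1745,0.1745,0.1745],"sy": [-0.01,-0.02,-0.03,-0.04,-0.05,-0.06,-0.07,-0.08,-0.09,-0.095,-0.0952,-0.0952,-0.0952,-0.0952,-0.0952,-0.0952,-0.0952],"sz": [0,0,0,0,0,0,0,0,0,0,0,0,0.0333,0.0667,0.0867,0.09,0.09],"yaw": [0.0239,0.0477,0.0716,0.0955,0.1194,0.1432,0.1671,0.191,0.2149,0.2387,0.25,0.25,0.25,0.25,0.25,0.25,0.25],"aperture": [0.52,0.52,0.52,0.52,0.52,0.52,0.52,0.52,0.52,0.52,0.52,0.52,0.52,0.52,0.52,0.52,0.52]}' | python3 -m pendant | egrep "tcp|force|gap"; echo '{"sx": [0,0,0,0,0,0],"sy": [0,0,0,0,0,0],"sz": [0,0,0,0,0,0],"yaw": [0,0,0,0,0,0],"aperture": [0.2,0.2,0.2,0.2,0.2,0.2]}' | python3 -m pendant 35 | egrep "tcp|force|gap"; echo '{"sx": [0,0,0,0,0,0],"sy": [0,0,0,0,0,0],"sz": [-0.0167,-0.05,-0.0833,-0.1,-0.1,-0.1],"yaw": [0,0,0,0,0,0],"aperture": [0.2,0.2,0.2,0.2,0.2,0.2]}' | python3 -m pendant | egrep "tcp|force|gap"; python3 go.py .5165 -.3465 .044 -6.2
```

```text
tcp_pos: [0.4133, -0.149, 0.0388]
force: [1.1, 0.2, 0.8]
finger_gap: 0.516
gripper_force: 0.0
tcp_pos: [0.4137, -0.1494, 0.0398]
force: [0.3, -0.5, 5.1]
finger_gap: 0.321
gripper_force: 34.7
tcp_pos: [0.4134, -0.1492, 0.0994]
force: [0.0, -0.1, 0.0]
finger_gap: 0.324
gripper_force: 34.6
d [-0.1973  0.1031  0.0555] turn 0.108 | psi -0.0 q1,q6 -0.6 -0.6
```

To row units: -0.1973 m / 0.6 = -0.3288, -0.06 m / 0.6 = -0.1, 0.108 rad / 6.2832 = 0.0172.

```bash
echo '{"sx": [-0.05,-0.1,-0.1583,-0.2167,-0.275,-0.3083,-0.3288,-0.3288,-0.3288,-0.3288,-0.3288,-0.3288,-0.3288],"sy": [0.025,0.05,0.0833,0.1167,0.1417,0.1617,0.1718,0.1718,0.1718,0.1718,0.1718,0.1718,0.1718],"sz": [0,0,0,0,0,0,0,0,0.025,0.0417,0.05,0.05,0.05],"yaw": [0.0032,0.0064,0.008,0.0111,0.0143,0.0159,0.0172,0.0172,0.0172,0.0172,0.0172,0.0172,0.0172],"aperture": [0.2,0.2,0.2,0.2,0.2,0.2,0.2,0.2,0.2,0.2,0.2,0.2,0.2]}' | python3 -m pendant | egrep "tcp|force|gap"; python3 go.py .5165 -.346 .044 -6.2
python3 - <<'E'
from h import *
from station import eyes
a=[]
for n in("scene","top"):
    s=eyes.snapshot(n); im=cv2.cvtColor(s["pixels"],cv2.COLOR_RGB2BGR)
    c=im[190:290,310:410] if n=="scene" else im[140:240,290:390]
    a.append(cv2.resize(c,None,fx=4,fy=4,interpolation=cv2.INTER_CUBIC))
cv2.imwrite("pics/j3.png",np.hstack(a))
E
```

```text
tcp_pos: [0.5164, -0.3461, 0.0691]
force: [-0.1, 0.3, -0.3]
finger_gap: 0.324
gripper_force: 34.6
d [0.0001 0.0001 0.0251] turn 0.001 | psi -6.2 q1,q6 -0.77 -0.66
```

View pics/j3.png

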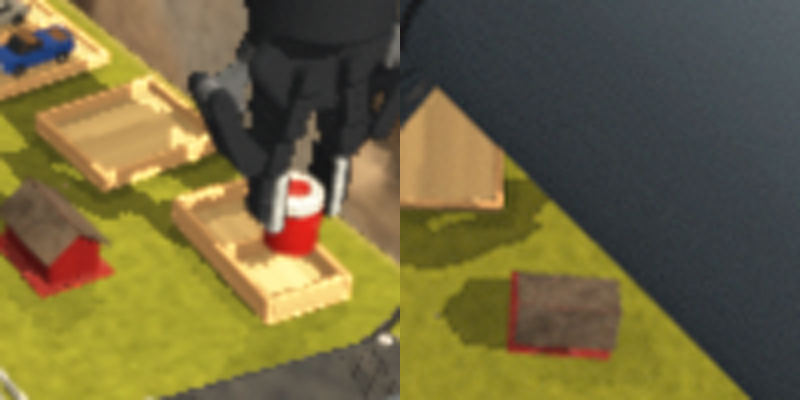

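Jar_a hangs at about (295,215), over the nearer cell. Lowering it.

To row units: 0.025 m / 0.6 = 0.0417, 0.0245 m / 0.6 = 0.0408.

```bash
echo '{"sx": [0,0,0,0,0,0,0],"sy": [0,0,0,0,0,0,0],"sz": [0.0133,0.0267,0.035,0.0392,0.0408,0.0417,0.0417],"yaw": [0,0,0,0,0,0,0],"aperture": [0.2,0.2,0.2,0.2,0.2,0.2,0.2]}' | python3 -m pendant | egrep "tcp|force"; echo '{"sx": [0,0,0],"sy": [0,0,0],"sz": [0.0017,0.0017,0.0017],"yaw": [0,0,0],"aperture": [0.2,0.2,0.2]}' | python3 -m pendant | egrep "tcp|force"
```

```text
tcp_pos: [0.5166, -0.3467, 0.0445]
force: [-0.1, -0.3, -1.8]
gripper_force: 34.6
tcp_pos: [0.5168, -0.3467, 0.0439]
force: [-1.2, 0.0, 1.6]
gripper_force: 34.8
```

To row units: -0.06 m / 0.6 = -0.1, -0.02 m / 0.6 = -0.0333.

```bash
echo '{"sx": [0,0,0,0,0,0,0,0],"sy": [0,0,0,0,0,0,0,0],"sz": [0,0,0,0,-0.0333,-0.1,-0.1,-0.1],"yaw": [0,0,0,0,0,0,0,0],"aperture": [0.4,0.5,0.5,0.5,0.5,0.52,0.52,0.52]}' | python3 -m pendant | egrep "tcp|force"; python3 go.py .535 .129 .04 -6.2
```

```text
tcp_pos: [0.517, -0.347, 0.1045]
force: [-1.2, -0.5, 0.4]
gripper_force: 0.0
d [ 0.4753 -0.0335  0.0637] turn 0.0 | psi -6.2 q1,q6 -0.77 -0.66
```

To row units: 0.475 m / 0.6 = 0.7917, 0.46 m / 0.6 = 0.7667.

```bash
echo '{"sx": [0.0667,0.15,0.2333,0.3167,0.4,0.4833,0.5667,0.65,0.7167,0.7667,0.7917,0.7917,0.7917,0.7917,0.7917,0.7917],"sy": [-0.005,-0.01,-0.0167,-0.0217,-0.0283,-0.0333,-0.04,-0.0467,-0.05,-0.0533,-0.0558,-0.0558,-0.0558,-0.0558,-0.0558,-0.0558],"sz": [0,0,0,0,0,0,0,0,0,0,0,0,0.0417,0.0667,0.0667,0.0667],"yaw": [0,0,0,0,0,0,0,0,0,0,0,0,0,0,0,0],"aperture": [0.52,0.52,0.52,0.52,0.52,0.52,0.52,0.52,0.52,0.52,0.52,0.52,0.52,0.52,0.52,0.52]}' | python3 -m pendant | egrep "tcp|force"; python3 go.py .535 .129 .04 -6.2
```

```text
tcp_pos: [0.5343, 0.1278, 0.0631]
force: [0.3, 0.2, -0.3]
gripper_force: 0.0
d [0.0013 0.0006 0.0231] turn -0.002 | psi -6.3 q1,q6 0.03 0.14
```

To row units: 0.0235 m / 0.6 = 0.0392, 0.02 m / 0.6 = 0.0333.

```bash
echo '{"sx": [0.0017,0.0017,0.0017,0.0017,0.0017,0.0017,0.0017,0.0017,0.0017,0.0017],"sy": [0,0,0,0,0,0,0,0,0,0],"sz": [0.0167,0.0333,0.0392,0.0392,0.0392,0.0392,0.0392,0.0392,0.0392,0.0392],"yaw": [0,0,0,0,0,0,0,0,0,0],"aperture": [0.52,0.52,0.52,0.52,0.2,0.2,0.2,0.2,0.2,0.2]}' | python3 -m pendant | egrep "tcp|force|gap"; echo '{"sx": [0,0,0,0,0,0],"sy": [0,0,0,0,0,0],"sz": [-0.0167,-0.05,-0.0833,-0.1,-0.1,-0.1],"yaw": [0,0,0,0,0,0],"aperture": [0.2,0.2,0.2,0.2,0.2,0.2]}' | python3 -m pendant | egrep "tcp|force|gap"; python3 go.py .5215 -.298 .044 -6.2
```

```text
tcp_pos: [0.5347, 0.1303, 0.0401]
force: [0.3, 0.0, 0.9]
finger_gap: 0.321
gripper_force: 34.5
tcp_pos: [0.5343, 0.1302, 0.0999]
force: [-0.1, 0.7, -0.8]
finger_gap: 0.325
gripper_force: 34.5
d [-0.4271  0.0334  0.0559] turn 0.0 | psi -6.2 q1,q6 0.04 0.14
```

To row units: -0.427 m / 0.6 = -0.7117, -0.415 m / 0.6 = -0.6917.

```bash
echo '{"sx": [-0.05,-0.1167,-0.1833,-0.25,-0.3167,-0.3833,-0.45,-0.5167,-0.5833,-0.65,-0.6917,-0.7117,-0.7117,-0.7117,-0.7117,-0.7117,-0.7117,-0.7117],"sy": [0.005,0.01,0.015,0.02,0.025,0.03,0.035,0.04,0.045,0.05,0.055,0.0557,0.0557,0.0557,0.0557,0.0557,0.0557,0.0557],"sz": [0,0,0,0,0,0,0,0,0,0,0,0,0,0.025,0.045,0.05,0.05,0.05],"yaw": [0,0,0,0,0,0,0,0,0,0,0,0,0,0,0,0,0,0],"aperture": [0.2,0.2,0.2,0.2,0.2,0.2,0.2,0.2,0.2,0.2,0.2,0.2,0.2,0.2,0.2,0.2,0.2,0.2]}' | python3 -m pendant | egrep "tcp|force|gap"; python3 go.py .5215 -.298 .044 -6.2
```

```text
tcp_pos: [0.5219, -0.2972, 0.0697]
force: [0.1, -0.0, -0.4]
finger_gap: 0.321
gripper_force: 34.5
d [-0.0009 -0.0003  0.0257] turn 0.001 | psi -6.1 q1,q6 -0.7 -0.6
```

To row units: 0.0255 m / 0.6 = 0.0425, 0.025 m / 0.6 = 0.0417.

```bash
echo '{"sx": [-0.0008,-0.0008,-0.0008,-0.0008,-0.0008,-0.0008,-0.0008],"sy": [0,0,0,0,0,0,0],"sz": [0.0133,0.0267,0.035,0.04,0.0417,0.0425,0.0425],"yaw": [0,0,0,0,0,0,0],"aperture": [0.2,0.2,0.2,0.2,0.2,0.2,0.2]}' | python3 -m pendant | egrep "tcp|force"; echo '{"sx": [0,0,0],"sy": [0,0,0],"sz": [0.0017,0.0017,0.0017],"yaw": [0,0,0],"aperture": [0.2,0.2,0.2]}' | python3 -m pendant | egrep "tcp|force"
python3 - <<'E'
from h import *
from station import eyes
s=eyes.snapshot("scene"); im=cv2.cvtColor(s["pixels"],cv2.COLOR_RGB2BGR)
cv2.imwrite("pics/j4.png",cv2.resize(im[190:290,290:410],None,fx=5,fy=5,interpolation=cv2.INTER_CUBIC))
E
```

```text
tcp_pos: [0.5218, -0.2985, 0.0445]
force: [0.9, 0.8, -0.2]
gripper_force: 34.5
tcp_pos: [0.5219, -0.2985, 0.0441]
force: [-0.6, -0.5, 4.8]
gripper_force: 34.9
```

View pics/j4.png

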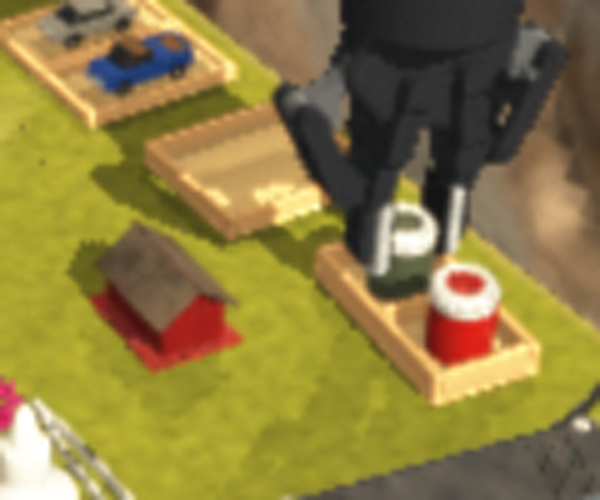

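Both jars stand in their own cells, lids at (408,235) and (465,285). The shed has a wide red base plate, so I'll measure its cross-section before gripping it.

Units first: shifts go in shares of 0.6 m and turns go in shares of 2 pi rad. So -0.06 m / 0.6 = -0.1, -0.02 m / 0.6 = -0.0333.

```bash
echo '{"sx": [0,0,0,0,0,0,0,0],"sy": [0,0,0,0,0,0,0,0],"sz": [0,0,0,0,-0.0333,-0.1,-0.1,-0.1],"yaw": [0,0,0,0,0,0,0,0],"aperture": [0.4,0.48,0.48,0.48,0.5,0.7,0.7,0.7]}' | python3 -m pendant | egrep "tcp|force"; python3 go.py .421 -.262 .035 -2.4
python3 - <<'E'
from h import *
a=np.radians(-2.6); ex=np.array([np.cos(a),np.sin(a)]); ey=np.array([-ex[1],ex[0]])
for n in("top0","scene0"):
    s=load(n);C=cloud(s);m=np.linalg.norm(C[...,:2]-[.421,-.262],axis=2)<.06
    hsv=cv2.cvtColor(s["pixels"],cv2.COLOR_RGB2HSV);H,S=hsv[...,0],hsv[...,1]
    red=m&((H<8)|(H>170))&(S>130); roof=m&~red&(C[...,2]>.014)&(((H<20)|(H>150)|(S<70)))
    for nm,k in(("red",red),("roof",roof)):
        P=C[k];Q=P[:,:2]-[.421,-.262];u=Q@ex*1000;v=Q@ey*1000;z=P[:,2]*1000
        print(n,nm,len(u),"x",np.percentile(u,[1,5,95,99]).round(1),"y",np.percentile(v,[1,5,95,99]).round(1),"z",np.percentile(z,[2,50,98]).round(1))
        if nm=="roof":
            for b in range(-24,24,4):
                q=(u>=b)&(u<b+4); print(b,q.sum(),np.median(z[q]).round(1) if q.any() else None,end="; ")
            print()
        else:
            q=z<5; print("plate x",np.percentile(u[q],[1,99]).round(1),"y",np.percentile(v[q],[1,99]).round(1),"wall z>6 x",np.percentile(u[z>7],[2,98]).round(1) if (z>7).any() else None)
E
```

```text
tcp_pos: [0.5222, -0.2987, 0.1044]
force: [0.6, -0.5, -0.6]
gripper_force: 0.0
d [ 0.0257 -0.1047  0.0691] turn -0.066 | psi -6.2 q1,q6 -0.71 -0.6
top0 red 72 x [-20.2 -19.8  16.4  20.5] y [-26.4 -23.   27.5  27.6] z [-0.9  2.2  5.4]
plate x [-20.2  19.2] y [-26.4  27.6] wall z>6 x None
top0 roof 417 x [-17.3 -16.   18.   19.4] y [-26.  -23.8  24.   26.3] z [20.9 28.6 38.7]
-24 0 None; -20 21 22.6; -16 51 24.3; -12 48 27.8; -8 48 30.8; -4 51 33.7; 0 43 36.1; 4 36 32.5; 8 41 28.6; 12 40 26.5; 16 37 23.1; 20 1 18.4; 
scene0 red 227 x [-22.  -20.5  14.2  20.9] y [-27.4 -25.5  20.7  27.2] z [-1.3  4.9 26.9]
plate x [-22.6  21.2] y [-27.7  29.5] wall z>6 x [-16.6  13.1]
scene0 roof 273 x [-19.3 -18.4  13.3  16.6] y [-26.2 -24.   23.7  26.2] z [18.8 27.8 36.7]
-24 1 23.0; -20 35 20.8; -16 46 24.0; -12 45 27.1; -8 38 30.1; -4 49 33.3; 0 17 34.8; 4 13 30.9; 8 9 28.5; 12 15 24.8; 16 5 23.1; 20 0 None;
```

To row units: -0.1047 m / 0.6 = -0.1745, -0.08 m / 0.6 = -0.1333, -0.066 rad / 6.2832 = -0.0105.

```bash
echo '{"sx": [0.0167,0.0333,0.0428,0.0428,0.0428,0.0428,0.0428,0.0428,0.0428,0.0428],"sy": [-0.0667,-0.1333,-0.1745,-0.1745,-0.1745,-0.1745,-0.1745,-0.1745,-0.1745,-0.1745],"sz": [0,0,0,0,0.0333,0.075,0.1,0.1183,0.1183,0.1183],"yaw": [-0.0048,-0.0095,-0.0105,-0.0105,-0.0105,-0.0105,-0.0105,-0.0105,-0.0105,-0.0105],"aperture": [0.7,0.7,0.7,0.7,0.7,0.7,0.7,0.7,0.7,0.7]}' | python3 -m pendant | egrep "tcp|force"; echo '{"sx": [0,0,0,0,0,0],"sy": [0,0,0,0,0,0],"sz": [0,0,0,0,0,0],"yaw": [0,0,0,0,0,0],"aperture": [0.3,0.3,0.3,0.3,0.3,0.3]}' | python3 -m pendant 25 | egrep "tcp|force|gap"; echo '{"sx": [0,0,0,0],"sy": [0,0,0,0],"sz": [-0.0167,-0.0333,-0.0333,-0.0333],"yaw": [0,0,0,0],"aperture": [0.3,0.3,0.3,0.3]}' | python3 -m pendant | egrep "tcp|force|gap"
python3 - <<'E'
from h import *
from station import eyes
s=eyes.snapshot("scene"); im=cv2.cvtColor(s["pixels"],cv2.COLOR_RGB2BGR)
cv2.imwrite("pics/s5.png",cv2.resize(im[170:290,290:410],None,fx=5,fy=5,interpolation=cv2.INTER_CUBIC))
E
```

```text
tcp_pos: [0.4206, -0.2616, 0.0322]
force: [0.4, 0.3, -0.6]
gripper_force: 0.0
tcp_pos: [0.4208, -0.2619, 0.0332]
force: [0.6, 0.3, 7.0]
finger_gap: 0.479
gripper_force: 25.9
tcp_pos: [0.4205, -0.2617, 0.0529]
force: [0.3, 0.0, -0.7]
finger_gap: 0.479
gripper_force: 25.2
```

View pics/s5.png

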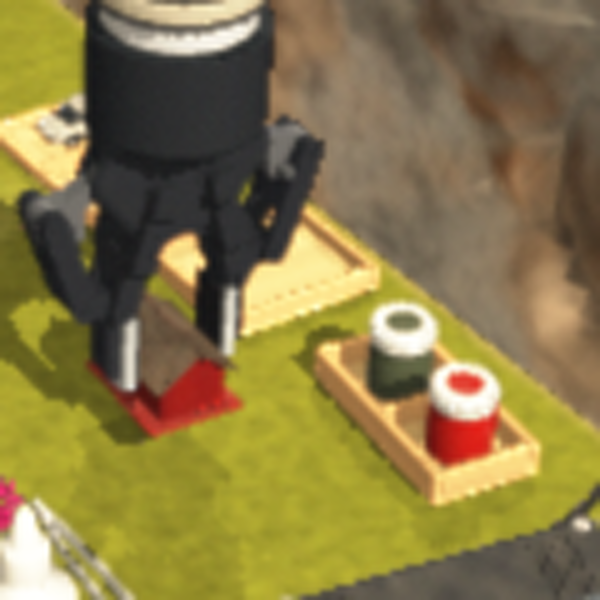

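The shed is off the table and level: its base corner at (155,435) is about 7 px higher than before. Both jars stand in their cells. Carrying the shed to the tray.

To row units: -0.04 m / 0.6 = -0.0667, -0.02 m / 0.6 = -0.0333.

```bash
echo '{"sx": [0,0,0,0],"sy": [0,0,0,0],"sz": [-0.0333,-0.0667,-0.0667,-0.0667],"yaw": [0,0,0,0],"aperture": [0.3,0.3,0.3,0.3]}' | python3 -m pendant | egrep "tcp|gap"; python3 go.py .5232 -.1915 .0375 -90.7
```

```text
tcp_pos: [0.4203, -0.2615, 0.0923]
finger_gap: 0.478
d [0.0743 0.0998 0.0548] turn 1.541 | psi -2.4 q1,q6 -0.78 -0.74
```

To row units: 0.0998 m / 0.6 = 0.1663, 0.0743 m / 0.6 = 0.1238, 1.541 rad / 6.2832 = 0.2453.

```bash
echo '{"sx": [0.0117,0.0233,0.035,0.0467,0.0583,0.07,0.0833,0.095,0.1083,0.12,0.1238,0.1238,0.1238,0.1238,0.1238,0.1238,0.1238],"sy": [0.0167,0.0333,0.05,0.0667,0.0833,0.1,0.1167,0.1333,0.15,0.1617,0.1663,0.1663,0.1663,0.1663,0.1663,0.1663,0.1663],"sz": [0,0,0,0,0,0,0,0,0,0,0,0,0.025,0.05,0.0583,0.0583,0.0583],"yaw": [0.0223,0.0446,0.0668,0.0891,0.1114,0.1337,0.156,0.1783,0.2005,0.2228,0.2453,0.2453,0.2453,0.2453,0.2453,0.2453,0.2453],"aperture": [0.3,0.3,0.3,0.3,0.3,0.3,0.3,0.3,0.3,0.3,0.3,0.3,0.3,0.3,0.3,0.3,0.3]}' | python3 -m pendant | egrep "tcp|force|gap"; python3 go.py .5232 -.1915 .0375 -90.7
python3 - <<'E'
from h import *
from station import eyes
s=eyes.snapshot("scene"); im=cv2.cvtColor(s["pixels"],cv2.COLOR_RGB2BGR)
cv2.imwrite("pics/s6.png",cv2.resize(im[150:270,280:400],None,fx=5,fy=5,interpolation=cv2.INTER_CUBIC))
E
```

```text
tcp_pos: [0.523, -0.1916, 0.0573]
force: [0.7, 0.1, -0.4]
finger_gap: 0.476
gripper_force: 25.2
d [ 0.0002 -0.0001  0.0198] turn 0.001 | psi -90.7 q1,q6 -0.55 1.03
```

View pics/s6.png

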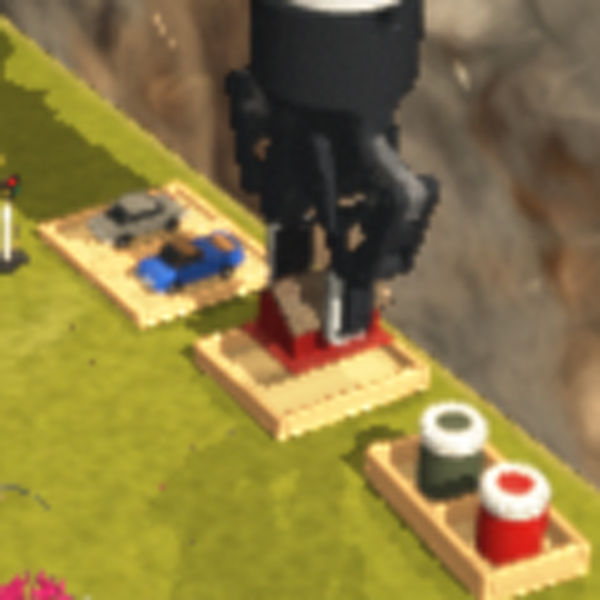

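The shed hangs level above the tray, its base corner at (298,370). Lowering it.

To row units: 0.0195 m / 0.6 = 0.0325, 0.019 m / 0.6 = 0.0317.

```bash
echo '{"sx": [0,0,0,0,0,0],"sy": [0,0,0,0,0,0],"sz": [0.0117,0.0217,0.0283,0.0317,0.0325,0.0325],"yaw": [0,0,0,0,0,0],"aperture": [0.3,0.3,0.3,0.3,0.3,0.3]}' | python3 -m pendant | egrep "tcp|force"; echo '{"sx": [0,0,0],"sy": [0,0,0],"sz": [0.0017,0.0017,0.0017],"yaw": [0,0,0],"aperture": [0.3,0.3,0.3]}' | python3 -m pendant | egrep "tcp|force"
```

```text
tcp_pos: [0.5232, -0.1915, 0.0378]
force: [0.1, -0.3, -0.7]
gripper_force: 25.2
tcp_pos: [0.5234, -0.1915, 0.0373]
force: [-0.3, 0.9, 3.2]
gripper_force: 25.7
```

Contact. I'll release, retreat upward and aside, then check.

To row units: -0.2 m / 0.6 = -0.3333, -0.15 m / 0.6 = -0.25.

```bash
echo '{"sx": [0,0,0,0,0,0,0,0,0,0],"sy": [0,0,0,0,0,0,0,0,0,0],"sz": [0,0,0,0,-0.0333,-0.1,-0.1667,-0.25,-0.3333,-0.3333],"yaw": [0,0,0,0,0,0,0,0,0,0],"aperture": [0.5,0.58,0.62,0.62,0.62,0.62,0.62,0.62,0.62,0.62]}' | python3 -m pendant | egrep "t:|tcp|force"; python3 go.py .42 .25 .24 -90.7
```

```text
t: 34.35
tcp_pos: [0.527, -0.1936, 0.2441]
tool_rot: [1.0, -0.006, 0.007, 0.004]
force: [0.3, -0.5, -0.1]
gripper_force: 0.0
d [-0.1123 -0.4423 -0.0009] turn 0.0 | psi -90.7 q1,q6 -0.55 1.03
```

To row units: -0.44 m / 0.6 = -0.7333, -0.4 m / 0.6 = -0.6667.

```bash
echo '{"sx": [-0.0333,-0.05,-0.0667,-0.0833,-0.1,-0.1167,-0.1333,-0.15,-0.1667,-0.1833,-0.1833,-0.1833,-0.1833],"sy": [-0.0667,-0.1333,-0.2,-0.2667,-0.3333,-0.4,-0.4667,-0.5333,-0.6,-0.6667,-0.7333,-0.7333,-0.7333],"sz": [0,0,0,0,0,0,0,0,0,0,0,0,0],"yaw": [0,0,0,0,0,0,0,0,0,0,0,0,0],"aperture": [0.62,0.62,0.62,0.62,0.62,0.62,0.62,0.62,0.62,0.62,0.62,0.62,0.62]}' | python3 -m pendant | egrep "t:|tcp"
python3 - <<'E'
from h import *
from station import eyes
import meas
a=[]
for n in("scene","top"):
    s=eyes.snapshot(n); np.savez(n+"9.npz",**s); im=cv2.cvtColor(s["pixels"],cv2.COLOR_RGB2BGR)
    c=im[150:310,260:400] if n=="scene" else im[140:300,200:400]
    a.append(cv2.resize(c,None,fx=2.3,fy=2.3,interpolation=cv2.INTER_CUBIC))
cv2.imwrite("pics/f.png",np.hstack(a))
C0=cloud(load("top0"));C1=cloud(load("top9"))
for u,v in((384,283),(365,256)): print(C0[v,u].round(4),C1[v,u].round(4))
a=load("top0")["pixels"].astype(int);b=load("top9")["pixels"].astype(int)
print("glue/tweezer diff",np.abs(a-b)[245:300,335:400].max(2).mean(),np.abs(a-b)[245:300,335:400].max())
E
```

```text
t: 35.65
tcp_pos: [0.4178, 0.2503, 0.2362]
tool_rot: [1.0, -0.005, -0.001, 0.0]
[ 0.2829 -0.3666  0.0658] [ 0.2829 -0.3659  0.0681]
[ 0.3402 -0.3419  0.0022] [ 0.3403 -0.3419  0.002 ]
glue/tweezer diff 3.225734265734266 16
```

View pics/f.png

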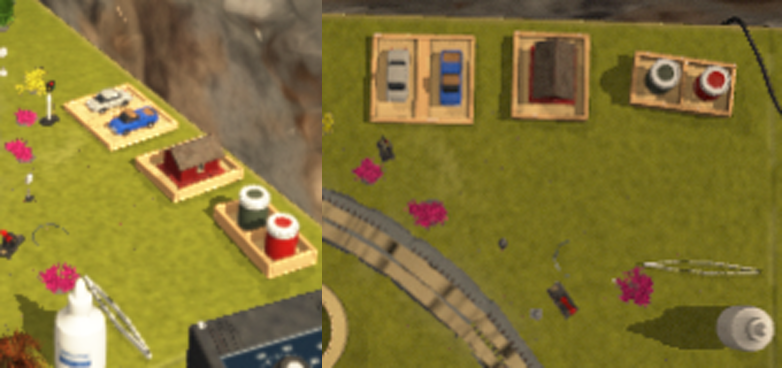

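Both cars sit in their lanes, the shed is upright in its tray and the jars are in their cells. The glue bottle and tweezers haven't moved. I'll run one numeric check on seating before signing off.

```bash
python3 - <<'E'
from h import *
C=cloud(load("top9"))
for nm,c,r,z in(("shed",(.5234,-.1915),.045,.024),("coupe",(.519,-.04),.032,.012),("pick",(.518,-.092),.032,.013),("jara",(.517,-.3465),.022,.03),("jarb",(.522,-.2985),.022,.03)):
    P=C[(np.linalg.norm(C[...,:2]-c,axis=2)<r)&(C[...,2]>z)]; q=cv2.minAreaRect((P[:,:2]*1000).astype(np.float32)); print(nm,np.round(q[0],1),np.round(q[1],1),round(q[2],1),"top",(np.percentile(P[:,2],97)*1000).round(1))
E
```

```text
shed [ 524.3 -193.6] [39.9 56.3] 88.7 top 41.5
coupe [518.7 -42. ] [44.9 46.8] 48.2 top 23.9
pick [516.  -93.3] [54.4 20.1] 1.2 top 27.5
jara [ 516.3 -346.2] [27.3 28.6] 6.9 top 42.4
jarb [ 521.4 -297.2] [27.6 28.2] 5.8 top 42.8
```

```bash
python3 -c "
from station import job; print(job.sign_off())"
```

```text
the job is handed in; nothing more can be done
None
```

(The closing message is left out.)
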